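# Lock the shade winder

### The arm

A 7-joint arm with a two-finger parallel gripper is mounted at the origin on the work surface. World frame = base frame: x ahead of the robot, y to its left, z up, the work surface at z = 0. Lengths are in m, angles in rad, forces in N, time in s.
With the tool pointing down it reaches from about 0.4 to 0.85 m from the base axis. Payload 10.4 kg.
Tool frame: the origin (TCP) lies on the mounting face of the last link; the fingertips stand 173 mm ahead of it and the grasp point (between the pads) lies 155 mm ahead of it (robot.pinch_z is the distance from the TCP to the grasp point, in m); z points along the fingers, y is the line along which they close (so a half turn about z gives the same grasp; the last joint's range is limited). The gripper opens to 85 mm and grips with 20 to 120 N. Pads are 22 mm wide; open, the fingers measure 114 mm over their backs; the gripper's body (76 mm by 85 mm) begins 54 mm behind the grasp point. The pads swing forward as they close: fully open they stand 13 mm farther back than shut.
Start: joints at [1.318, 0.332, -0.065, 1.46, 0.022, 1.35, -0.088], TCP at [0.142, -0.609, 0.405] pointing down, gripper open.
Joint ranges: [-2.6, 2.6], [-0.5, 2.12], [-1.47, 1.34], [0.16, 2.42], [-1.27, 4.41], [0.06, 2.06], [-2.6, 2.6]. Speed limits (rad/s): [2.22, 2.22, 2.79, 2.79, 3.14, 3.14, 3.14].

### API

Orientations are given as a unit quaternion [w, x, y, z].
In Python, from plant import robot gives the robot as it stands. Calls block until the motion is done:
- robot.move_ptp(position, orientation): joint-space move of the TCP to a pose.
- robot.move_straight(position, orientation=None, feed=0.15): straight line of the TCP; orientation=None keeps the orientation; feed is the mean speed in m/s.
- robot.move_joints(angles): joint-space move.
- robot.grip(opening, squeeze=None): opening from 0.0 (shut) to 1.0 (fully open); squeeze is the grip in N (None keeps the last); returns when the fingers have stopped.
- robot.sleep(seconds).
- robot.ik(position, orientation): joint angles nearest the present ones, or None.
- robot.get_state(): the state.
- robot.snapshot(name): name is "scene" or "side" or "wrist"; returns a dict with "image" (400x640x3 uint8, red, green, blue), "depth" (400x640 float32, m along the optical axis (not along the pixel's ray), 0 where there is no reading), "K" (3x3 intrinsics, pixels), "rvec" (rotation vector, rad) and "tvec" (3), from world to camera coordinates, as OpenCV has them. Camera axes: x right, y down, z forward; pixel columns grow to the right and rows downward; lengths in m; the calibration is good to about 2 mm. A picture is of the moment at which its call begins.
A pose or a line that the arm cannot do raises robot.MotionError and nothing moves.
- robot.hand_in(): hands the job in; it is judged then, once.
The state is a dict: "t": time; "joint_pos": joint angles; "joint_vel": joint speeds; "effort": joint torques, N m; "ee_pos": TCP position; "tool_rot": TCP orientation; "ft_force": force on the tool from outside, world axes, zero at the start; "ft_torque": the same for the moment, N m; "width": opening from 0.0 (shut) to 1.0 (fully open); "gripper_force": force on a finger pad.
Only numpy, scipy, OpenCV 4.12 (cv2) and the standard library are available. Lean on these libraries where they do the work, as an engineer would, in place of code of your own. Each camera call takes 0.05 s, during which the arm holds its last target. There are 200 camera calls.

### The job

Lock the greenhouse shade winder on the bench: by pushing its upright peg, turn the slotted steel disc until the slot lines up with the lock bar, then push the bar by its upturned end through the disc until it is fully home in the keeper on the far side. Only push with the fingertips, pick nothing up, and leave everything else on the bench where it is.

Things in the scene. Friction and masses are not known exactly. Their poses are not given: they have to be found in the camera images.
- winder: Grey gearbox and base bolted to the bench, 295 x 100 mm, flat top 40 mm above the bench. Origin on the bench under the disc's axis; +x is the way the bar is pushed, along the line y = 0; z up. Base reaches from x = -210 to +85 mm. A shaft stub (32 mm diameter, axis 25 mm up) stands out 57 mm from its -y side at x = 0.
- guide_mid (a point): Middle of the open guide's floor, 44.5 mm above the bench, at x = -121 mm in the winder's frame. The guide is 150 mm long along the winder's x, with walls 12 mm high; at the end next to the disc a flat strap bridges it (winder x = -58 to -48 mm, top 65 mm above the bench).
- keeper_stop (a point): Centre of the keeper's end stop, where the bar's tip ends: x = +64 mm in the winder's frame, 50 mm above the bench. The keeper is a U-shaped steel pocket at x = 45 to 75 mm, its top 60 mm above the bench.
- lock_disc: Steel disc, 80 mm diameter, lying flat; turns either way about its upright axis with no end stops, stays where left (friction 0.06 N m). Origin on the axis at its underside, 40 mm above the bench; top at 68 mm. A slot 24 mm wide, open above, runs right across along its own x axis: in line when that is parallel to the winder's x, either way round.
- peg_top (a point): Centre of the top of the upright round peg that turns the disc: 12 mm diameter, 34 mm tall (68 to 102 mm above the bench), 28 mm from the disc's axis in the disc's own -y direction, beside the slot.
- lock_bar: Loose steel bar, about 0.3 kg, 140 x 20 x 14 mm, lying in the guide with 1 mm play each side. Origin mid-length on its underside; +x to the nose (tip at +70 mm), which tapers over 25 mm to 8 mm width. It starts 8 to 16 mm short of the disc. Fully home its tip meets the end stop and its origin is at winder x = -6 mm. Slides with 1 to 3 N.
- tab_back (a point): Centre of the back face of the bar's upturned end, a tab 8 mm thick and 30 mm wide, from 59 to 90.5 mm above the bench; this point is 75 mm above the bench, 70 mm behind the bar's origin. Push here along the winder's +x.
- wrench: Bystander, to be left alone: steel wrench, 160 mm long, lying beside the guide of the winder. Origin at the middle of its length.
- flux_jar: Bystander, to be left alone: small green glass jar with white lid, 52 mm diameter, 62 mm high, standing beside the guide. Origin at the centre of its underside.
- solder_spool: Bystander, to be left alone: metal spool, 52 mm diameter, 38 mm high, near the keeper end of the winder. Origin at the centre of its underside.
- foil_roll: Bystander, to be left alone: copper ring, 60 mm diameter, 12 mm high, lying beside the gearbox. Origin at the centre of its underside.
- flower_pot: Bystander, to be left alone: terracotta pot, 90 mm diameter, 85 mm high. Origin at the centre of its underside.
- water_bottle: Bystander, to be left alone: blue bottle, 72 mm diameter, 200 mm high. Origin at the centre of its underside.
- bead_jar: Bystander, to be left alone: glass jar with blue lid, 68 mm diameter, 65 mm high. Origin at the centre of its underside.

How it is judged:
By the outcome, as a careful person would: the job done as asked, in the order asked, and still so for the second after the job is handed in, with the robot touching nothing.
It also fails if it takes over 51 s, if anything falls off the work surface, if the arm or the gripper's body presses on something with over 40 N, if the wrist force passes 120 N, or if a joint passes its speed limit or range.

## Working session

There is one attempt and no reset: what is moved stays moved. The work goes in short steps, each a Python script; the robot and the scene stay as the last script left them, time stands still between calls to the robot, and variables do not carry over. Pictures are saved under pics/ and viewed, at most 10 in all, crops included, and the job is handed in when it is done.

```bash
ls; mkdir -p pics
cat > h.py <<'E'
import numpy as np, cv2
from plant import robot
def snap(n):
    s=robot.snapshot(n); s['R']=cv2.Rodrigues(np.array(s['rvec'],float))[0]; s['t']=np.array(s['tvec'],float).reshape(3); s['K']=np.array(s['K']); return s
def save(s,f,crop=None,z=1):
    im=s['image'][:,:,::-1]
    if crop: im=im[crop[1]:crop[3],crop[0]:crop[2]]
    cv2.imwrite('pics/'+f,cv2.resize(im,None,fx=z,fy=z,interpolation=cv2.INTER_CUBIC))
def cloud(s):
    d=s['depth']; v,u=np.indices(d.shape); K=s['K']
    P=np.stack([(u-K[0,2])/K[0,0]*d,(v-K[1,2])/K[1,1]*d,d],-1)
    W=(P-s['t'])@s['R']; W[d<=0]=np.nan; return W
def ray(s,u,v,z):
    c=-s['R'].T@s['t']; d=s['R'].T@np.linalg.solve(s['K'],np.array([u,v,1.])); return c+d*(z-c[2])/d[2]
def proj(s,p):
    q=s['K']@(s['R']@np.array(p,float)+s['t']); return q[:2]/q[2]
E
python3 - <<'E'
from h import *
import pickle
for n in ['scene','side','wrist']:
    s=snap(n); save(s,n+'0.png'); pickle.dump(s,open(n+'0.pkl','wb')); print(n,-s['R'].T@s['t'],s['R'][2],s['K'][0,0],(s['depth']>0).mean())
st=robot.get_state(); print(st)
E
```

```text
pics
scene [1.10532615 0.32099015 1.18718773] [-0.43476496 -0.25907312 -0.86247351] 391.8634666125232 0.9958828125
side [ 0.30588298 -0.73141605  0.99310985] [ 0.20513647  0.61136731 -0.76429644] 470.07665972945495 0.99598046875
wrist [ 0.21480261 -0.5913686   0.37377485] [-0.28578607 -0.06661763 -0.95597511] 279.4533420896501 0.996
{'t': 0.15, 'joint_pos': array([ 1.31841521,  0.33273232, -0.06471065,  1.46075807,  0.02156564,
        1.34988852, -0.08848705]), 'joint_vel': array([ 8.97435945e-04, -2.93796398e-03,  6.63482143e-04, -1.83371849e-03,
        1.51279394e-03,  8.65270031e-05,  1.95660717e-03]), 'effort': array([ 4.08920096e-05, -6.25827527e+01,  4.91941161e-02, -3.91848707e+01,
        1.64076278e-02,  7.47860031e-03,  1.35352211e-04]), 'ee_pos': array([ 0.14234962, -0.60847336,  0.40409048]), 'tool_rot': array([-5.42336012e-04,  9.93405319e-01,  1.14654144e-01, -6.75831674e-05]), 'ft_force': array([-0.37328041,  0.11703541, -0.04912217]), 'ft_torque': array([-0.01602624,  0.01611767,  0.00630229]), 'gripper_force': 0.0, 'width': 0.9997579578585077}
```

View pics/scene0.png

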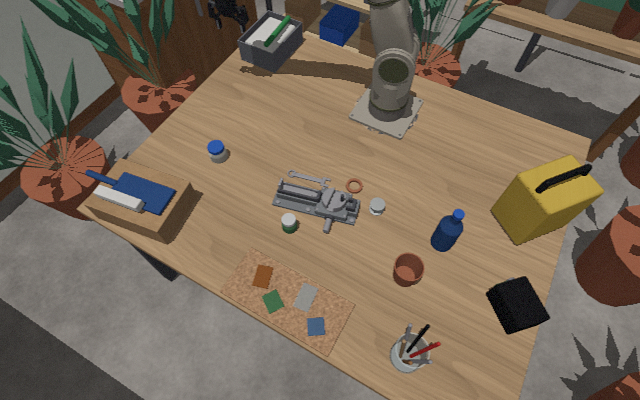

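View pics/side0.png

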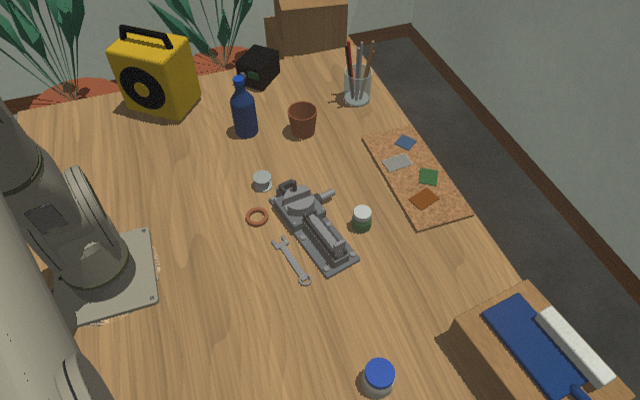

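The scene view shows the winder around (318,200), with the bar end on the left at (285,190), the disc at (335,200) and the keeper at (355,210). The side view shows it from (285,190) to (340,260), with the keeper top-left. Next I'll zoom in and fit the geometry from depth.

Run:
```python
from h import *
import pickle
S={n:pickle.load(open(n+'0.pkl','rb')) for n in ['scene','side']}
save(S['scene'],'sc_crop.png',(262,160,392,240),6); save(S['side'],'si_crop.png',(235,165,375,285),5)
c=ray(S['scene'],318,200,0.04); print('approx',c, ray(S['side'],312,225,.04))
for n,s in S.items():
    W=cloud(s); m=(np.hypot(W[...,0]-c[0],W[...,1]-c[1])<.3)
    for lo,hi in [(.03,.0435),(.055,.0635),(.0635,.072),(.08,.097),(.097,.108)]:
        k=(m&(W[...,2]>lo)&(W[...,2]<hi)).astype(np.uint8)
        nn,l,st,ce=cv2.connectedComponentsWithStats(k)
        for i in range(1,nn):
            if st[i,4]>=4:
                P=W[l==i]; r=cv2.minAreaRect((P[:,:2]*1000).astype(np.float32)); print(n,lo,hi,st[i],np.round(P.mean(0),4),np.round(r[0],1),np.round(r[1],1),round(r[2],1))
```

```text
approx [ 0.52503686 -0.01699337  0.04      ] [ 0.51211247 -0.04612884  0.04      ]
scene 0.03 0.0435 [322 187   7   7  23] [ 0.4769 -0.0208  0.0395] [478.3 -21.6] [17.1 28. ] 81.1
scene 0.03 0.0435 [277 190  83  41 671] [0.5321 0.0247 0.0384] [5.559e+02 2.000e-01] [152.4 279. ] 31.0
scene 0.03 0.0435 [371 197  15  14 162] [0.4364 0.1646 0.0375] [435.8 165.1] [52.2 47.2] 25.0
scene 0.03 0.0435 [282 220  15  10  47] [ 0.6567 -0.0499  0.0365] [652.  -51.9] [30.5 49.6] 44.2
scene 0.055 0.0635 [278 183  42  17 290] [ 0.5341 -0.0832  0.058 ] [533.  -84.7] [ 36.7 145. ] 14.5
scene 0.055 0.0635 [320 191   3   2   4] [ 0.5031 -0.0177  0.0617] [503.  -17.7] [2.9 6.6] 72.0
scene 0.055 0.0635 [329 196   3   6   6] [0.5106 0.021  0.0604] [510.6  21. ] [18.1  0.7] 6.6
scene 0.055 0.0635 [346 197  12  13  74] [0.4898 0.0933 0.0591] [490.1  90.9] [42.8 29.9] 13.0
scene 0.055 0.0635 [323 203   5   5   6] [0.5397 0.0188 0.0591] [537.   17.8] [18.9  6.7] 62.1
scene 0.055 0.0635 [336 206   8   5  12] [0.5265 0.0643 0.0589] [524.7  65.3] [ 4.3 27.1] 57.8
scene 0.055 0.0635 [282 213  14  14 120] [ 0.6456 
[... 2683 characters left out ...]
67 ] [501.4   2.8] [72.3 31. ] 4.1
side 0.0635 0.072 [308 209   8   6  16] [ 0.5206 -0.0214  0.0645] [520.3 -21.1] [20.3  9.7] 22.5
side 0.0635 0.072 [303 213   6   3  11] [ 0.5022 -0.0265  0.0648] [502.6 -26.9] [13.2  5.6] 3.0
side 0.0635 0.072 [359 212   4   4   6] [ 0.633  -0.0701  0.0648] [633.8 -70.5] [8.  6.5] 25.9
side 0.0635 0.072 [333 246  12   7  27] [ 0.5435 -0.1549  0.0675] [ 543.5 -154.9] [28.5  7.7] 0.3
side 0.08 0.097 [292 184   5   5  20] [0.4965 0.0536 0.0885] [496.8  52.7] [ 5.7 10.7] 76.3
side 0.08 0.097 [333 239  13  10  62] [ 0.5445 -0.1527  0.0877] [ 544.6 -151.9] [30.6  9.8] 14.6
side 0.097 0.108 [292 181   4   4  11] [0.4979 0.0559 0.0997] [497.8  55.4] [9.3 6.6] 55.0
```

View pics/sc_crop.png

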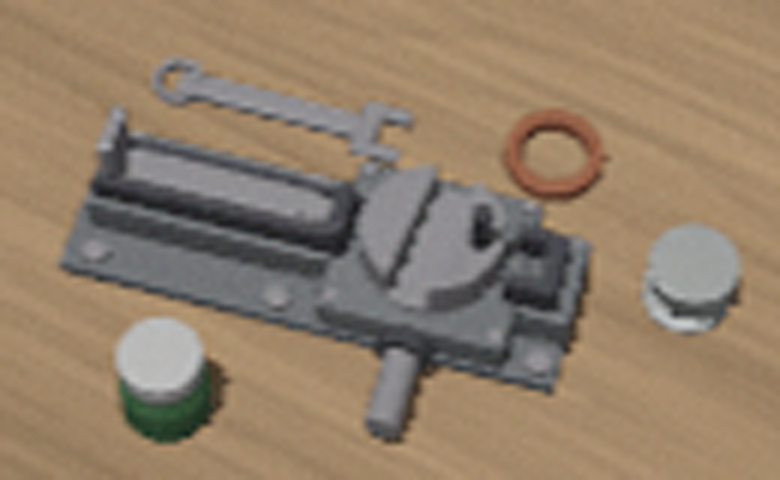

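View pics/si_crop.png

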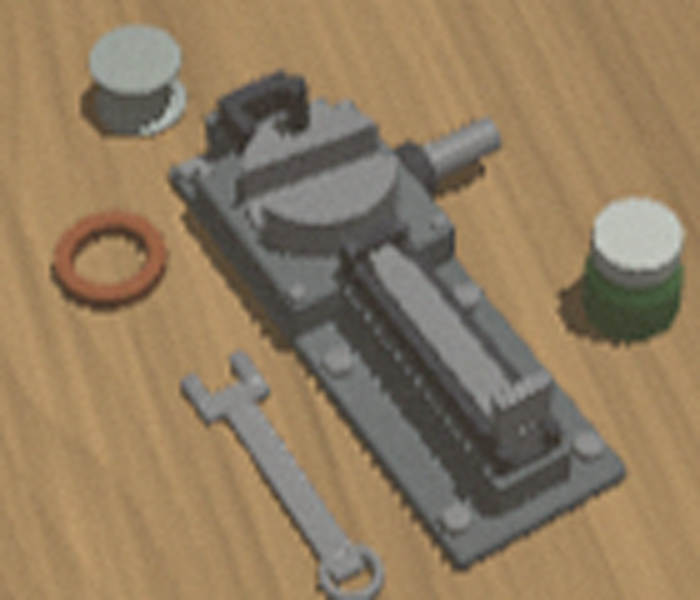

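Scene crop: disc at crop (440,235) with its slot running across the push line, peg at (485,220) by the keeper, tab at (112,140). Side crop: disc at (320,165), keeper at (260,95), tab at (520,400). Averaging the two views gives disc ≈ (0.502, 0.030), tab ≈ (0.546, -0.150), peg ≈ (0.500, 0.057). The winder's yaw is about 104° and the bar tip is about 10 mm short of the disc, which agrees with the text. I'll shut the gripper and look from near with the wrist camera.

```bash
cat >> h.py <<'E'
def q(deg): a=np.radians(deg)/2; return [0,float(np.cos(a)),float(np.sin(a)),0]
E
python3 - <<'E'
from h import *
import pickle
robot.grip(0.0,20)
robot.move_ptp([0.42,-0.03,0.40],q(6))
s=snap('wrist'); pickle.dump(s,open('wrist1.pkl','wb')); save(s,'w1.png')
t=snap('side'); pickle.dump(t,open('side1.pkl','wb'))
st=robot.get_state(); print(st['t'],st['ee_pos'],st['joint_pos'],st['width'])
W=cloud(t); m=(np.hypot(W[...,0]-.42,W[...,1]+.03)<.03)&(W[...,2]>.15)
print('lowest finger z side',np.sort(W[m][:,2])[:10])
W=cloud(s); c=np.array([.502,.03])
m=(np.hypot(W[...,0]-c[0],W[...,1]-c[1])<.25)
for lo,hi in [(.0635,.072),(.08,.097),(.097,.108)]:
    nn,l,stt,ce=cv2.connectedComponentsWithStats((m&(W[...,2]>lo)&(W[...,2]<hi)).astype(np.uint8))
    for i in range(1,nn):
        if stt[i,4]>=15:
            P=W[l==i]; r=cv2.minAreaRect((P[:,:2]*1000).astype(np.float32)); print(lo,stt[i],np.round(P.mean(0),4),np.round(r[0],1),np.round(r[1],1),round(r[2],1))
for a in (6,-35,-76): print(a,robot.ik([.5,.05,.26],q(a)),robot.ik([.55,-.17,.24],q(a)))
E
```

```text
3.3083 [ 0.42008356 -0.03066137  0.4000222 ] [ 0.89819692 -0.11243778 -0.85629138  1.92738931 -0.08870128  1.28907392
 -1.39743185] 0.001037072817027672
lowest finger z side [0.2240289  0.22723967 0.22826478 0.2288023  0.23035374 0.23105919
 0.23158844 0.23229822 0.23233553 0.23263629]
0.0635 [449  51   5  34 121] [ 0.5462 -0.1455  0.0678] [ 546.3 -145.4] [29.8  1.9] 13.3
0.0635 [ 231   53   32   80 1483] [0.5017 0.0532 0.0683] [500.   56.9] [75.5 28.1] 7.0
0.0635 [ 280   53   30   80 1614] [0.507  0.0082 0.0685] [506.    5.9] [75.6 27.6] 6.8
0.0635 [315  68  14  37 346] [ 0.516  -0.0199  0.0655] [515.9 -19.9] [34.1 10. ] 13.6
0.08 [456  46  15  37 489] [ 0.547  -0.1478  0.089 ] [ 547.2 -148.9] [30.1  8.9] 15.0
0.08 [237  87   9  14  59] [0.4997 0.0546 0.0888] [499.5  55.6] [ 4.7 11.5] 82.9
0.097 [227  86  14  14 157] [0.5    0.0584 0.1018] [499.9  58.7] [11.  11.4] 87.3
6 [ 0.68743606  0.36965964 -1.00374334  1.90476276  0.35689921  1.05985465
 -1.93059485] [ 0.90885633  0.52433839 -0.8613446   1.73727676  0.44346331  1.08708603
 -1.56414756]
-35 [ 0.04998874  0.21690679 -0.26450513  1.93421638  0.06696342  0.99881202
 -2.42654142] [ 0.90841526  0.5240897  -0.8607231   1.73729744  0.44304266  1.08693747
 -2.27944777]
-76 [-1.26851574  0.54166956  1.33799976  1.99144027 -0.59980261  1.09452855
 -2.56110332] [-0.05968909  0.38248494  0.33717257  1.79062133 -0.14792113  0.9931685
 -2.56131198]
```

View pics/w1.png

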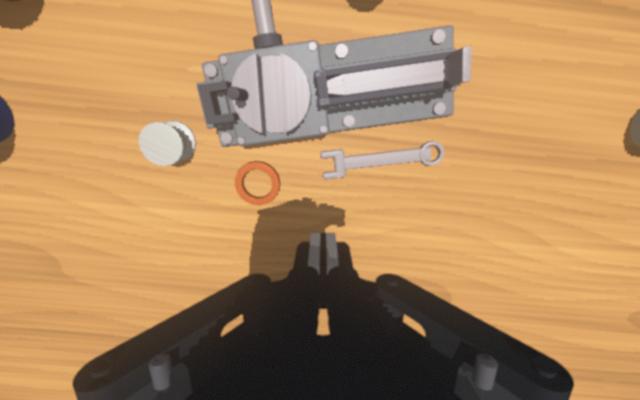

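The wrist view shows the disc at (270,93) with its slot running up the image at x≈262. The peg is at (237,93) by the keeper, the tab at (462,65), and the strap at (320,88). Disc axis is (0.503, 0.0314), slot yaw 6.9°, peg top (0.500, 0.0587, 0.102) and winder yaw 104°. The radius of 27.5 mm and the heights agree with the text, and the shut tip is 173 mm from the TCP. I'll push the peg clockwise about 80° along its arc, stop slightly short, and look.

```bash
cat >> h.py <<'E'
D=np.array([.503,.0314]); TIP=.173
def u(deg): a=np.radians(deg); return np.array([np.cos(a),np.sin(a)])
def fpos(th,gap): return D+.028*u(th)-(.017+gap)*u(th-90)
def pose(xy,tip,psi): return [float(xy[0]),float(xy[1]),tip+TIP],q(psi)
E
python3 - <<'E'
from h import *
import pickle
s0=fpos(96.3,.010)
js=[robot.ik(*pose(fpos(t,0),.08,t+90)) for t in (96.3,55,17)]; print(js)
robot.move_ptp(*pose(s0,.16,186.3)); robot.move_straight(*pose(s0,.08,186.3))
robot.move_straight(*pose(fpos(96.3,0.002),.08,186.3),feed=.05)
for t in np.linspace(92,17,11):
    robot.move_straight(*pose(fpos(t,0),.08,t+90),feed=.05)
print(robot.get_state()['ft_force'],robot.get_state()['t'])
robot.move_straight(*pose(fpos(17,.012),.08,107),feed=.08)
p=fpos(17,.012); robot.move_straight(*pose(p,.15,107),feed=.2)
s=snap('wrist'); pickle.dump(s,open('wrist2.pkl','wb')); save(s,'w2.png'); print(robot.get_state()['t'])
for n in ('scene','side'): pickle.dump(snap(n),open(n+'2.pkl','wb'))
def rep(n):
    s=pickle.load(open(n+'2.pkl','rb')); W=cloud(s); m=(np.hypot(W[...,0]-.503,W[...,1]-.03)<.06)
    for lo,hi in [(.066,.072),(.097,.106)]:
        nn,l,stt,ce=cv2.connectedComponentsWithStats((m&(W[...,2]>lo)&(W[...,2]<hi)).astype(np.uint8))
        for i in range(1,nn):
            if stt[i,4]>=6:
                P=W[l==i]; r=cv2.minAreaRect((P[:,:2]*1000).astype(np.float32)); print(n,lo,stt[i],np.round(P.mean(0),4),np.round(r[0],1),np.round(r[1],1),round(r[2],1))
for n in ('wrist','scene','side'): rep(n)
E
```

```text
[array([ 0.84834009,  0.45887838, -1.23008242,  1.94439226,  0.49106815,
        1.08714605,  1.09114564]), array([ 0.65349   ,  0.4021256 , -1.00603517,  1.89395525,  0.38921344,
        1.05772129,  0.4469445 ]), array([ 0.64203524,  0.44362121, -0.98927512,  1.84797992,  0.41950602,
        1.07705314, -0.21121445])]
[-0.19867294 -0.16954403 -0.09282326] 9.6583
10.5083
wrist 0.066 [ 246  190   34   81 1898] [0.4803 0.0259 0.0686] [478.2  23.9] [27.9 76.3] 17.3
wrist 0.066 [ 304  190   33   51 1014] [0.5204 0.0531 0.0686] [523.1  53.4] [27.4 46.3] 17.5
scene 0.066 [324 188  14   7  49] [0.4877 0.0122 0.0681] [484.2   8.4] [28.9 37.3] 13.0
scene 0.066 [323 199  21  10  86] [0.5278 0.0393 0.0684] [528.6  40.1] [27.3 68. ] 19.2
scene 0.097 [331 198   4   4  11] [0.5319 0.0411 0.1014] [530.9  41.5] [10.9  9. ] 86.3
side 0.066 [296 187  18  17 116] [0.5217 0.0346 0.0679] [525.1  35.4] [29.4 67.2] 18.6
side 0.066 [283 192  21  19 147] [0.4785 0.0198 0.0678] [476.4  20.3] [27.5 71.7] 18.4
side 0.097 [305 183   5   4  16] [0.5271 0.0364 0.101 ] [527.4  37.5] [11.4  9.9] 12.2
```

View pics/w2.png

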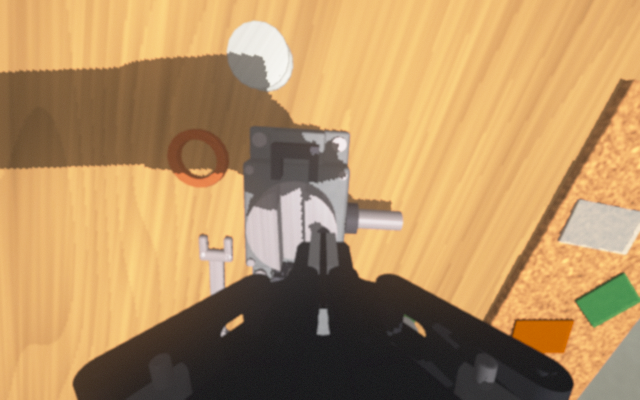

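The disc in the wrist view at (290,225) now has its slot nearly along the winder, pointing up to the keeper at (295,155). Peg angle is about 17.3°, with the target at 14°. I'll nudge it the last 3.5° and check from above the guide.

```bash
cat > chk.py <<'E'
from h import *
def chk(f):
    s=snap('wrist'); save(s,f); W=cloud(s); m=(np.hypot(W[...,0]-.52,W[...,1]+.05)<.18)
    for lo,hi in [(.0635,.072),(.08,.096),(.097,.106)]:
        nn,l,stt,ce=cv2.connectedComponentsWithStats((m&(W[...,2]>lo)&(W[...,2]<hi)).astype(np.uint8))
        for i in range(1,nn):
            if stt[i,4]>=25:
                P=W[l==i]; r=cv2.minAreaRect((P[:,:2]*1000).astype(np.float32)); print(lo,stt[i],np.round(P.mean(0),4),np.round(r[0],1),np.round(r[1],1),round(r[2],1))
E
python3 - <<'E'
from chk import *
p=fpos(17,.012); robot.move_straight(*pose(p,.08,107),feed=.2)
robot.move_straight(*pose(fpos(13.5,0),.08,104),feed=.04)
robot.move_straight(*pose(fpos(13.5,.012),.08,104),feed=.08)
robot.move_straight(*pose(D-.09*u(104),.22,104),feed=.2)
chk('w3.png'); st=robot.get_state(); print(st['t'],st['ee_pos'])
E
```

```text
0.0635 [ 284   50   34   81 1720] [0.4794 0.0305 0.0685] [477.1  29.5] [27.7 75. ] 4.6
0.0635 [ 329   55   35   80 1489] [0.5253 0.0342 0.0685] [528.7  33.7] [28.2 75. ] 4.5
0.0635 [307 143  33  10 326] [ 0.5153 -0.02    0.0655] [515.2 -20. ] [34.   9.9] 13.9
0.097 [348  91  14  14 153] [0.5305 0.0336 0.1022] [530.6  33.8] [11.4 10.9] 14.3
13.025 [ 0.52452827 -0.05494085  0.39200345]
```

View pics/w3.png

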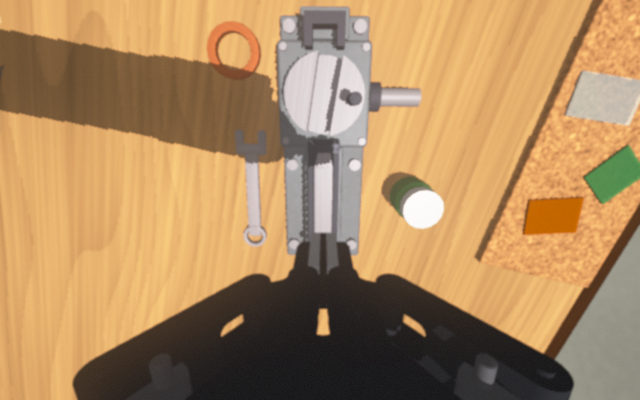

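The disc at (325,95) has its slot about 9° past the guide line (peg at (352,97), θ≈5°). My diagonal retreat brushed the peg. I'll nudge it back from the guide side, retreating back and then straight up.

Run:
```python
from chk import *
def g(th,gap): return D+.028*u(th)+(.017+gap)*u(th-90)
robot.move_straight(*pose(g(5,.012),.16,100),feed=.2)
robot.move_straight(*pose(g(5,.012),.08,100),feed=.15)
robot.move_straight(*pose(g(5,.002),.08,100),feed=.04)
robot.move_straight(*pose(g(13.8,0),.08,104),feed=.02)
p=g(13.8,.012)
robot.move_straight(*pose(p,.08,104),feed=.08)
robot.move_straight(*pose(p,.16,104),feed=.2)
robot.move_straight(*pose(D-.09*u(104),.22,104),feed=.2)
chk('w4.png'); st=robot.get_state(); print(st['t'],st['ee_pos'])
```

```text
0.0635 [ 283   52   30   82 1699] [0.4798 0.0266 0.0685] [477.8  24.7] [27.9 75.2] 14.3
0.0635 [ 336   52   28   81 1507] [0.5245 0.0382 0.0685] [527.7  38.1] [26.9 74.3] 14.9
0.0635 [307 143  33  10 327] [ 0.5153 -0.0202  0.0655] [515.3 -20.1] [33.9  9.8] 14.5
0.097 [349  85  14  15 154] [0.5297 0.0382 0.1022] [529.8  38.4] [11.4 11. ] 60.0
16.6833 [ 0.52456068 -0.05471837  0.39164736]
```

The slot is aligned within about 0.5° (14.6° against the strap's 14.5°). Now I'll push the bar by its tab.

Run:
```python
from chk import *
A=103.8; f=lambda s: D+s*u(A)
robot.move_straight(*pose(f(-.216),.16,A),feed=.25)
robot.move_straight(*pose(f(-.216),.068,A),feed=.15)
b=robot.get_state()['ft_force']
def go(s,v):
    robot.move_straight(*pose(f(s),.068,A),feed=v); st=robot.get_state(); F=st['ft_force']-b
    e=(st['ee_pos'][:2]-D)@u(A); print(round(s,4),round(e,4),np.round(F,1),round(F[:2]@u(A),1),round(st['t'],2)); return F[:2]@u(A)
go(-.204,.04)
for s in (-.18,-.15,-.12,-.095):
    if go(s,.05)<-20: break
else:
    for s in np.arange(-.092,-.078,.002):
        if go(s,.03)<-12: break
```

```text
-0.204 -0.2037 [-0.8 -0.5  1. ] -0.3 18.61
-0.18 -0.1797 [-1.   0.9  0.2] 1.1 19.24
-0.15 -0.1499 [0.5 0.2 0.4] 0.0 19.99
-0.12 -0.1198 [0.2 0.4 0.3] 0.3 20.74
-0.095 -0.0946 [-0.1  1.  -0.3] 1.0 21.39
-0.092 -0.0919 [-0.   1.1 -0.1] 1.1 21.64
-0.09 -0.0899 [-0.1  0.5 -0. ] 0.5 21.89
-0.088 -0.0878 [ 0.  -0.4 -0.1] -0.4 22.14
-0.086 -0.0867 [ 1.3 -4.2 -0.7] -4.4 22.39
-0.084 -0.0862 [ 1.8 -9.3 -0.7] -9.5 22.64
-0.082 -0.0857 [  3.5 -15.7   1. ] -16.1 22.89
```

The force climbs at finger s = -86 mm, which puts the tab back at about -76 mm, the expected home position. I'll back off and check.

Run:
```python
from chk import *
A=103.8; f=lambda s: D+s*u(A)
robot.move_straight(*pose(f(-.11),.068,A),feed=.06)
robot.move_straight(*pose(f(-.11),.22,A),feed=.2)
robot.move_straight(*pose(f(-.15),.25,A),feed=.2)
chk('w5.png'); t=snap('side'); save(t,'s5.png',(235,165,375,285),5); print(robot.get_state()['t'])
```

```text
0.0635 [ 285    0   28   74 1583] [0.4799 0.0244 0.0684] [478.8  20.8] [27.6 67.3] 14.4
0.0635 [ 335    0   28   73 1356] [0.5251 0.0348 0.0685] [528.9  33.4] [27.8 66.8] 14.5
0.0635 [308  83  31  10 307] [ 0.5151 -0.02    0.0654] [515.1 -20. ] [33.   9.4] 13.9
0.08 [346  25  13  11  56] [0.5295 0.0337 0.0882] [529.7  34.4] [ 4.1 11.1] 88.1
0.08 [310 102  29   8 232] [ 0.5206 -0.0383  0.0911] [520.6 -38.3] [28.9  6.9] 13.8
0.097 [348  16  13  15 157] [0.5299 0.0376 0.102 ] [530.1  37.9] [11.3 11.1] 10.1
24.9167
```

View pics/w5.png

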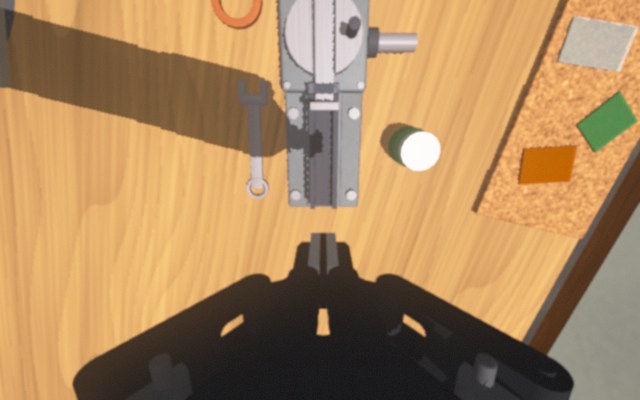

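View pics/s5.png

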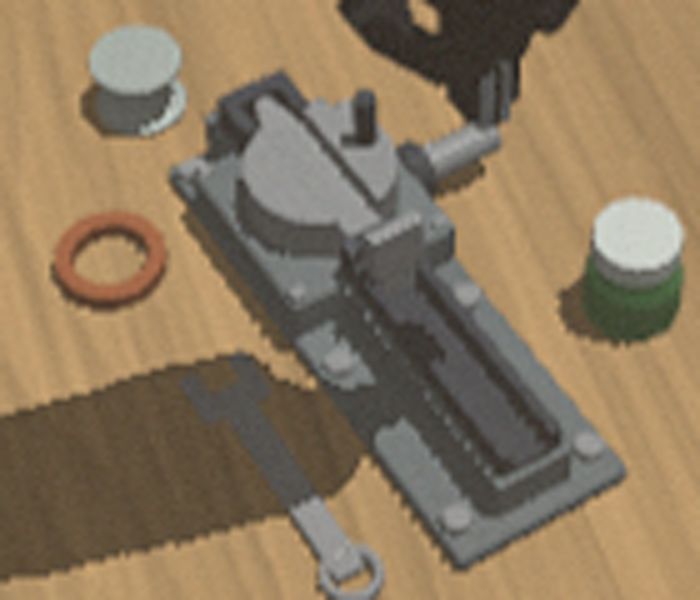

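The wrist view shows the tab at (323,103), just behind the strap, and the side view shows the bar through the disc into the keeper at (260,100). Tab centre is 71.9 mm from the axis (72 expected when home), and the bystanders haven't moved. Handing in.

```bash
python3 -c "
from plant import robot
print(robot.hand_in())"
```

```text
the job is handed in; nothing more can be done
None
```

The winder is locked and the job is handed in at about 25 s: the slot is lined up within about 0.5° and the bar is fully home in the keeper. A retreat move brushed the peg and turned the disc about 9° too far, and I corrected this before pushing the bar. No bystander was touched.

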